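Start the stirrer from its control strip and hold the run key

TASK

Start the stirrer from the control strip, using only the closed fingertips and gripping nothing: first press down the raised end of the rocker so that it tips right over and stays, then push the round plunger fully in so that it stays in, and only then press the long bar key right down and keep it down; the program finishes while still holding the bar key pressed. The four controls may be plugged in in any order, so tell them apart by shape; leave the square key alone, and neither lift nor knock the beaker, bottles, timer and pen standing about.

Things in the scene. Friction and masses are not known exactly. Their poses are not given: they have to be found in the camera images.
- strip: control strip, fixed: silver rail 92 (x) x 262 (y) mm, origin at the centre of its underside on the worktop; x points across it, away from the robot, y along it. On it side by side, at y = -90, -30, +30 and +90 mm in any order, four grey modules (82 x 54 mm, tops 38 mm above the worktop), each with one black control in the middle; bezels round the controls reach 41 mm
- rocker_raised_end (a point): on the top face of the rocker's far half, 20 mm from the pivot, 5 mm from its end; moves with it. Black rocker, 50 mm along the strip's x, 30 mm wide, V-shaped from the side: off, the near half is level and the far half slopes up at 0.4 rad, this point 52.5 mm above the worktop; pressed over, the far half lies level, its face 45 mm above the worktop
- rocker (a joint): angle of the rocker: 0 (up to 0.05 at the start) off, 0.4 fully over, on. Only friction: about 3 N at the end tips it, and it stays where it is left
- plunger_top (a point): centre of the top of the round plunger, a black disc of 26 mm diameter, 8 mm thick on a steel stem of 18 mm; 58 mm above the worktop when out, 47 mm when fully in
- plunger (a joint): how far the plunger is pushed in: 0 (up to 0.0015 at the start) out, 0.011 m fully in. It slides straight down with about 4 N of friction, has no spring and stays where it is left
- bar_key_top (a point): centre of the top of the long bar key, 52 mm along the strip's x by 14 mm, 50 mm above the worktop at rest
- bar_key (a joint): how far the bar key is down: 0 at rest, 0.006 m fully down. Spring key: starts to move at 1.4 N, needs 6.8 N fully down, comes back up when let go
- bar_key_module: the grey module that carries the bar key; origin at the centre of its underside, 16 mm above the worktop
- square_key_top (a point): centre of the top of the square key, 26 x 26 mm, 50 mm above the worktop; to be left alone
- square_key (a joint): how far the square key is down: 0 at rest, 0.006 m fully down; same spring as the bar key
- beaker: loose clear beaker, 52 mm across, 70 mm tall, standing on the fixed white stirrer plate (150 x 150 x 52 mm) left of the strip, in front of the tall drying oven (front about 0.64 m ahead of the robot, its handle 50 mm nearer, from 0.13 to 0.58 m to the left: keep the hand clear of it); origin at the centre of its underside
- bottle_100: loose bottle with a blue cap, 47 mm across, 103 mm tall, behind the strip; origin at the centre of its underside
- bottle_100b: loose bottle with a dark red cap, 47 mm across, 103 mm tall, behind the strip; origin at the centre of its underside
- timer: loose white timer, 52 x 64 x 18 mm, lying in front of the strip; origin at the centre of its underside
- pen_2: loose black pen, 134 mm long, 13 mm thick, lying in front of the strip; origin at the centre of its underside

How it is judged (in metres and radians):
On the way, in this order (a step that is already met when the one before it is completed fails the run):
1. the rocker is tipped fully over (value of joint rocker above 0.34 rad), for 0.1 s.
2. the plunger is pushed fully in (value of joint plunger above 0.0095 m), for 0.1 s.
3. the bar key is pressed down by the fingers (value of joint bar_key above 0.0045 m and contact force between the fingers and bar_key_module above 1 N), for 0.2 s.
At the end, for the whole second after the job is handed in: At the end the rocker is over (more than 0.34 rad of 0.4), the plunger is in (more than 9.5 mm of 11), the fingers hold the bar key down (more than 4.5 mm of 6, with more than 1 N) and the square key is up (under 2 mm) (all of step 3 and value of joint rocker above 0.34 rad and value of joint plunger above 0.0095 m and value of joint square_key below 0.002 m); the arm keeps its last pose, push and grip.
It fails at once if the square key is pressed (2 mm or more) (value of joint square_key above 0.002 m).
It fails at once if the plunger is pushed (past 4 mm) before the rocker is over (value of joint plunger above 0.004 m and value of joint rocker below 0.3 rad).
It fails at once if the bar key is pressed (past 2 mm) before the rocker is over and the plunger is in (value of joint bar_key above 0.002 m and (value of joint rocker below 0.3 rad or value of joint plunger below 0.009 m)).
It fails at once if the beaker, a bottle, the timer or the pen is lifted, knocked or moved by more than 20 mm (distance of any of beaker, bottle_100, bottle_100b, timer, pen_2 from where it was at the start of the episode above 0.02 m).
It also fails if it takes over 38 s, if anything falls off the work surface, if the arm or the gripper's body presses on something with over 40 N, if the wrist force passes 120 N, or if a joint passes its speed limit or range.

ROBOT

A 6-joint arm with a two-finger parallel gripper is mounted at the origin on a cart in front of the work surface, level with it; the furniture and walls round the work are solid. World frame = base frame: x ahead of the robot, y to its left, z up, the work surface at z = 0. Lengths are in m, angles in degrees, forces in N, time in s.
With the tool pointing down it reaches from about 0.225 to 0.875 m from the base axis. Payload 3.4 kg.
Tool frame: the origin (TCP) lies on the centre line of the jaws, within the pads' length; the fingertips stand 8 mm ahead of it and the grasp point (between the pads) lies 11 mm behind it; z points along the fingers, y is the line along which they close (so a half turn about z gives the same grasp; the last joint's range is limited). The gripper opens to 85 mm and grips with 20 to 120 N. Pads are 22 mm wide; open, the fingers measure 114 mm over their backs; the gripper's body (76 mm by 85 mm) begins 54 mm behind the grasp point. The pads swing forward as they close: fully open they stand 13 mm farther back than shut.
Start: joints at [61.593, 15.808, 86.224, -0, 77.962, -6.933], TCP at [0.211, 0.535, 0.2] pointing down, gripper open.
Joint ranges: [-165.64, 165.64], [-43.16, 119.46], [12.63, 154.43], [-67.54, 247.53], [6.08, 155.33], [-154.97, 154.97]. Speed limits (degrees/s): [147.25, 147.25, 180, 180, 180, 180].

INTERFACE

Orientations are given as a 3x3 rotation matrix whose columns are the frame's x, y, z axes.
In Python, from bench import env gives the robot as it stands.
- The arm moves only by the tool step_arm, never from a script. Its argument "motion" is a list of rows, each a list of 3 entries, a list of its own where there are three numbers: the shift along the tool's x, y, z as a fraction of full scale, then the turn, a rotation vector about the tool's x, y, z as a fraction of full scale, then the gripper's target within -1 to 1 (shut at 1, half-way at 0, fully open at -1). In form: [[[dx, dy, dz], [rx, ry, rz], claw], ...]. A call has 1 to 10 rows; each row is the pose to reach, as a shift and turn from the pose commanded when the call began, along the tool's axes at that moment, turning the shorter way round; what a row does not reach only later rows make up. Full scale, the value 1, is 10 cm for a shift and pi rad for a turn. A row lasts 1/10 s, in which the tool goes at most 50 mm and 8.59 degrees, less where a joint would pass 70% of its speed; a pose out of reach is approached as far as the arm can. A call with a number of a shift or a turn outside -1 to 1 is refused whole. A call with a gripper value outside its range is refused whole. The fingers move at their own pace and stop on an object; the grip force is fixed at half the most. Time passes only in rows, so rows that repeat a pose let the fingers close. It gives the time, the measured TCP pose, the force, the opening and the grip force at its end, in the units of the state.
- env.sense(): the state, without advancing time (a new reading comes with each control period).
- env.grab_frame(name): name is "scene" or "top" or "wrist"; returns (picture, depth): 420x560x3 uint8, red, green, blue; 420x560 float32, m along the optical axis (not along the pixel's ray), 0 where there is no reading.
- env.camera_info(name): a dict with "vertical_fov" (degrees; the focal length in pixels is half the picture's height over the tangent of half this angle, whatever the lens; pixels are square), "cx", "cy" (the principal point, pixels), "extrinsics" (4x4, takes a point from world to camera coordinates). Camera axes: x right, y down, z forward; pixel columns grow to the right and rows downward; lengths in m; the calibration is good to about 2 mm. The wrist camera is an equidistant fisheye: a pixel r from the principal point sees the ray r / f radians off the axis. A picture is of the moment at which its call begins: read the wrist's pose just before it. camera_info takes no time and is no camera call; for the wrist camera it gives the pose at the moment of the call.
- env.job_done(): hands the job in; it is judged then, once.
The state is a dict: "time_s": time; "joint_positions": joint angles; "dq": joint speeds; "tau": joint torques, N m; "eef_pos": TCP position; "tool_rot": TCP orientation; "force": force on the tool from outside, world axes, zero at the start; "wrist_torque": the same for the moment, N m; "gripper_width": finger opening in m; "grip_force": force on a finger pad.
Only numpy, scipy, OpenCV 4.12 (cv2) and the standard library are available. Lean on these libraries where they do the work, as an engineer would, in place of code of your own. Each camera call takes 0.05 s, during which the arm holds its last target. There are 200 camera calls.

## Working session

There is one attempt and no reset: what is moved stays moved. The work goes in short steps, Python scripts to look and compute and a tool call to move; the robot and the scene stay as the last step left them, time stands still between calls to the robot, and variables do not carry over. Pictures are saved under pics/ and viewed, at most 10 in all, crops included, and the job is handed in when it is done.

Besides the shell and the picture viewer there is one more tool, called after "Call:" as a command line: name --argument value ..., lists and objects as JSON in quotes. step_arm: Moves the arm, as the interface text tells. Its arguments: {"type":"object","properties":{"motion":{"type":"array","items":{"type":"array"}}},"required":["motion"]}

```bash
mkdir -p pics; ls; cat > h.py <<'E'
import numpy as np,cv2
from bench import env
def pts(name,d,ci):
    h,w=d.shape; f=h/2/np.tan(np.radians(ci["vertical_fov"])/2)
    v,u=np.mgrid[:h,:w]
    P=np.stack([(u-ci["cx"])/f*d,(v-ci["cy"])/f*d,d],-1)
    E=np.array(ci["extrinsics"]); R,t=E[:3,:3],E[:3,3]
    return (P-t)@R
E
python3 - <<'E'
from h import *
s=env.sense(); print(s["time_s"],s["eef_pos"],s["tool_rot"],s["gripper_width"])
for n in ("top","scene"):
    im,d=env.grab_frame(n); ci=env.camera_info(n); print(n,ci)
    cv2.imwrite(f"pics/{n}0.png",im[:,:,::-1]); np.savez(f"{n}.npz",im=im,d=d,P=pts(n,d,ci))
E
```

```text
pics
0.0 [0.21021274 0.53455751 0.19942534] [[-9.30607356e-01  3.66017989e-01 -8.83513370e-04]
 [ 3.66018991e-01  9.30605907e-01 -1.65623922e-03]
 [ 2.15989415e-04 -1.86469107e-03 -9.99998238e-01]] 0.08535200822508061
top {'vertical_fov': 57.540051919488874, 'cx': 280.9339650937194, 'cy': 210.04248469480368, 'extrinsics': array([[ 2.89218341e-02, -9.99581328e-01, -8.34758755e-04,
         8.66541249e-02],
       [-9.95836391e-01, -2.87412338e-02, -8.65090965e-02,
         5.08424048e-01],
       [ 8.64488855e-02,  3.33328488e-03, -9.96250711e-01,
         9.05282037e-01],
       [ 0.00000000e+00,  0.00000000e+00,  0.00000000e+00,
         1.00000000e+00]])}
scene {'vertical_fov': 50.87138390920664, 'cx': 283.2164638087357, 'cy': 207.24941184083065, 'extrinsics': array([[ 0.65844726, -0.75258855,  0.00759489, -0.27189648],
       [-0.4186077 , -0.37459306, -0.82731351,  0.30737645],
       [ 0.62547166,  0.54156304, -0.56168913,  0.6861875 ],
       [ 0.        ,  0.        ,  0.        ,  1.        ]])}
```

View pics/top0.png

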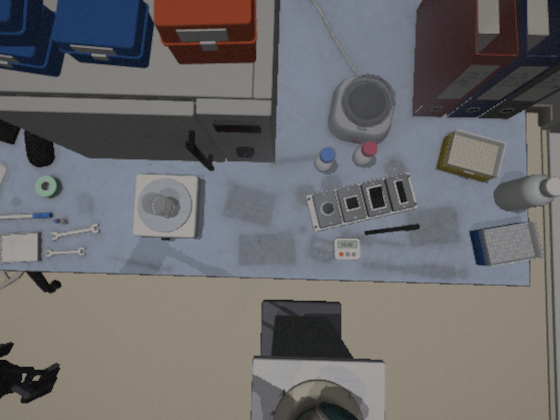

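View pics/scene0.png

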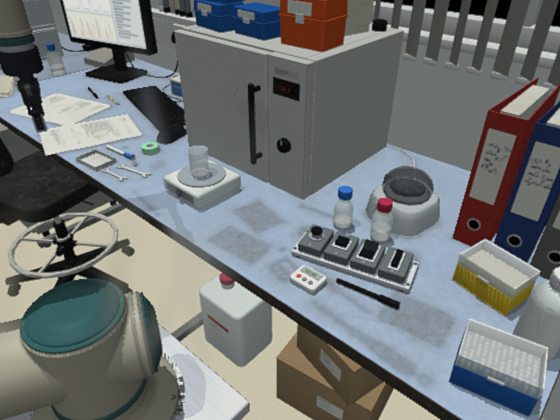

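The top view shows the strip at about (361,201). From left to right it carries the round plunger (328,208), the square key (352,203), the rocker or a wide key (376,197) and the narrow bar (402,190). The bottles stand behind it, with the timer and pen in front. I'll zoom in and measure.

```bash
python3 - <<'E'
from h import *
T=np.load("top.npz");S=np.load("scene.npz")
a=cv2.resize(T["im"][160:270,290:440],None,fx=4,fy=4,interpolation=cv2.INTER_CUBIC)[:,:,::-1]
b=cv2.resize(S["im"][215:300,280:430],None,fx=5.3,fy=5.3,interpolation=cv2.INTER_CUBIC)[:,:,::-1]
cv2.imwrite("pics/topc.png",a); cv2.imwrite("pics/scenec.png",b)
for n,D in(("top",T),("scene",S)):
    P=D["P"]; im=D["im"]
    # strip: points above 8 mm, below 70, within region
    m=(P[...,2]>.03)&(P[...,2]<.045)&(P[...,0]>.2)&(P[...,0]<.5)&(P[...,1]<.05)&(P[...,1]>-.35)&(D["d"]>0)
    k,l,st,c=cv2.connectedComponentsWithStats(m.astype(np.uint8))
    for i in range(1,k):
        if st[i,4]>60:
            q=P[l==i]; print(n,st[i],q.mean(0).round(4),q.min(0).round(3),q.max(0).round(3))
    r=(P[...,2]>.03)&(P[...,2]<.075)&(P[...,0]>.2)&(P[...,0]<.42)&(P[...,1]<.03)&(P[...,1]>-.35)&(im.max(-1)<45)
    k,l,st,c=cv2.connectedComponentsWithStats(r.astype(np.uint8))
    for i in range(1,k):
        if st[i,4]>15:
            q=P[l==i]; print(n,"black",st[i],c[i].round(1),q.mean(0).round(4),np.percentile(q[:,2],[10,50,90]).round(4))
E
```

```text
top [316 213  26  15 290] [ 0.4849 -0.0107  0.0383] [ 0.467 -0.043  0.031] [0.5   0.017 0.045]
top [342 214  24   9 147] [ 0.4921 -0.0681  0.0378] [ 0.48  -0.099  0.03 ] [ 0.5   -0.045  0.043]
scene [298 235  26  19 285] [ 0.4833 -0.0176  0.038 ] [ 0.466 -0.046  0.03 ] [0.5   0.011 0.044]
scene [324 247  24  15 170] [ 0.4912 -0.0755  0.0371] [ 0.481 -0.105  0.03 ] [ 0.5   -0.05   0.042]
```

View pics/topc.png

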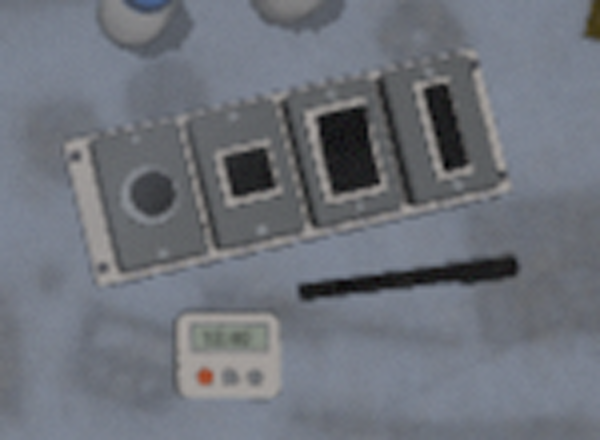

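View pics/scenec.png

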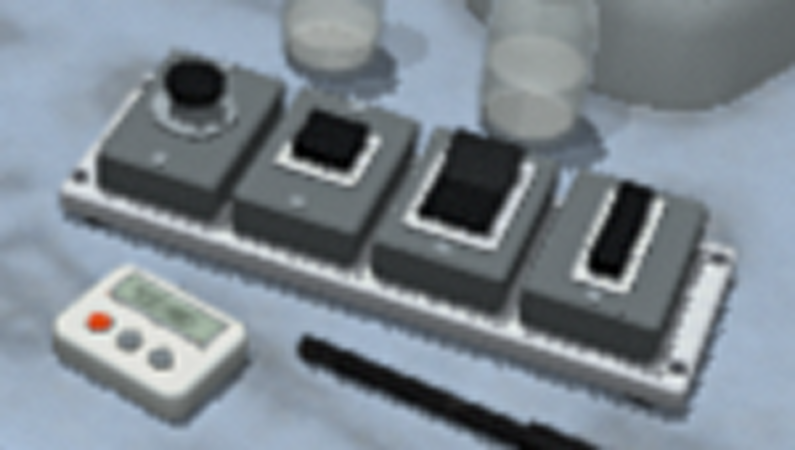

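The order is clear: plunger at y=+90, square at +30, rocker at −30, bar at −90. Next I'll fit the strip frame from the control centroids in both views.

```bash
cat >> h.py <<'E'
def ray(u,v,z,ci):
    f=210/np.tan(np.radians(ci["vertical_fov"])/2); E=np.array(ci["extrinsics"]);R,t=E[:3,:3],E[:3,3]
    o=-R.T@t; r=R.T@np.array([(u-ci["cx"])/f,(v-ci["cy"])/f,1]); return o+r*(z-o[2])/r[2]
E
python3 - <<'E'
from h import *
for n in("top","scene"):
    D=np.load(n+".npz");P=D["P"];im=D["im"];ci=env.camera_info(n)
    m=(P[...,2]>.03)&(P[...,2]<.075)&(abs(P[...,0]-.53)<.12)&(abs(P[...,1]+.1)<.2)&(D["d"]>0)
    r=m&(im.max(-1)<(75 if n=="top" else 50))
    k,l,st,c=cv2.connectedComponentsWithStats(r.astype(np.uint8),connectivity=4)
    for i in range(1,k):
        if st[i,4]>12:
            q=P[l==i]; print(n,st[i],c[i].round(1),q.mean(0).round(4),np.percentile(q[:,2],[10,50,90]).round(4),"ray50",ray(*c[i],.05,ci).round(4)[:2])
    m=(P[...,2]>.034)&(P[...,2]<.043)&(abs(P[...,0]-.53)<.10)&(abs(P[...,1]+.1)<.18)&(D["d"]>0)
    k,l,st,c=cv2.connectedComponentsWithStats(m.astype(np.uint8))
    mm=np.isin(l,[i for i in range(1,k) if st[i,4]>60])
    q=P[mm][:,:2].astype(np.float32); (cx,cy),wh,a=cv2.minAreaRect(q); print(n,"tops",cx,cy,wh,a,mm.sum())
    m=(P[...,2]>.006)&(P[...,2]<.075)&(abs(P[...,0]-.53)<.10)&(abs(P[...,1]+.1)<.18)
    k,l,st,c=cv2.connectedComponentsWithStats(m.astype(np.uint8))
    for i in range(1,k):
        if st[i,4]>200: print(n,"blob",st[i],cv2.minAreaRect(P[l==i][:,:2].astype(np.float32)))
    # bottles
    for nm,mk in(("blue",(im[...,2]>im[...,0]+60.)),("red",(im[...,0]>im[...,2]+50.))):
        mk=mk&(P[...,2]>.07)&(P[...,2]<.15)&(abs(P[...,0]-.6)<.15)&(abs(P[...,1]+.1)<.2)
        print(nm,mk.sum(),P[mk].mean(0).round(3) if mk.any() else "")
E
```

```text
top [385 179   9  32  61] [388.7 194.9] [ 0.5485 -0.1559  0.0358] [0.0319 0.0364 0.0385] ray50 [ 0.5465 -0.1519]
top [396 181  11  22 137] [401.1 191.3] [ 0.556  -0.1813  0.0494] [0.0473 0.0498 0.0519] ray50 [ 0.5559 -0.1811]
top [361 185   9  32  52] [364.5 200.3] [ 0.5338 -0.0979  0.0359] [0.0313 0.0366 0.039 ] ray50 [ 0.5321 -0.0948]
top [369 187  16  21 242] [376.6 197. ] [ 0.5409 -0.1239  0.0477] [0.0443 0.0471 0.0526] ray50 [ 0.5407 -0.1234]
top [346 197  13  12 111] [352.  202.5] [ 0.526  -0.0656  0.0502] [0.048  0.0504 0.0528] ray50 [ 0.526  -0.0656]
top [323 203  11  11  79] [327.9 208. ] [ 0.5106 -0.0083  0.0568] [0.0549 0.0575 0.059 ] ray50 [ 0.5113 -0.0091]
top tops 0.5328587889671326 -0.09407723695039749 (0.08193447440862656, 0.233792245388031) 14.614294052124023 2392
top blob [ 305  173  113   59 3983] ((0.532852292060852, -0.09375733137130737), (0.09239707142114639, 0.26176416873931885), 14.673221588134766)
top blob [364 224  56  12 247] ((0.46569952368736267, -0.16992580890655518), (0.013313674367964268, 0.13442890346050262), 8.75556468963623)
blue 129 [0.628 0.001 0.
[... 405 characters left out ...]
] [396.5 258.2] [ 0.5521 -0.1856  0.0505] [0.0485 0.0507 0.0523] ray50 [ 0.5525 -0.1854]
scene tops 0.5342497229576111 -0.09732219576835632 (0.08579956740140915, 0.23403504490852356) 14.04301929473877 1953
scene blob [333 199  20  31 466] ((0.6144562363624573, -0.005738763138651848), (0.023439794778823853, 0.045101478695869446), 12.667824745178223)
scene blob [ 291  215  128   77 4638] ((0.5579556822776794, -0.09132838249206543), (0.1445818394422531, 0.26174965500831604), 14.396349906921387)
scene blob [336 278  65  31 362] ((0.4685159921646118, -0.17253944277763367), (0.015014449134469032, 0.1345222294330597), 7.555157661437988)
blue 159 [ 0.623 -0.003  0.1  ]
red 107 [ 0.644 -0.096  0.104]
```

Call:
step_arm --motion '[[[-0.2, -0.2, 0], [0, 0, 0], 1], [[-0.4, -0.4, 0], [0, 0, 0], 1], [[-0.6, -0.6, 0], [0, 0, 0], 1], [[-0.8, -0.8, 0], [0, 0, 0], 1], [[-1, -1, 0], [0, 0, 0], 1]]'

```text
time_s: 0.6
eef_pos: [0.267, 0.4041, 0.1999]
tool_rot: [[-0.931, 0.366, -0.0], [0.366, 0.931, -0.001], [0.0, -0.001, -1.0]]
force: [-0.3, -1.3, -0.4]
gripper_width: 0.0123
grip_force: 0.0
```

Call:
step_arm --motion '[[[-0.2, -0.2, 0], [0, 0, 0], 1], [[-0.4, -0.4, 0], [0, 0, 0], 1], [[-0.6, -0.6, 0], [0, 0, 0], 1], [[-0.8, -0.8, 0], [0, 0, 0], 1], [[-1, -1, 0], [0, 0, 0], 1]]'

```text
time_s: 1.1
eef_pos: [0.3234, 0.2745, 0.2]
tool_rot: [[-0.931, 0.366, -0.0], [0.366, 0.931, -0.0], [0.0, -0.0, -1.0]]
force: [0.6, -0.2, 1.2]
gripper_width: 0.0003
grip_force: 0.0
```

Call:
step_arm --motion '[[[-0.2, -0.2, 0], [0, 0, 0], 1], [[-0.4, -0.4, 0], [0, 0, 0], 1], [[-0.6, -0.6, 0], [0, 0, 0], 1], [[-0.8, -0.8, 0], [0, 0, 0], 1], [[-1, -1, 0], [0, 0, 0], 1]]'

```text
time_s: 1.6
eef_pos: [0.3798, 0.1449, 0.2]
tool_rot: [[-0.931, 0.366, -0.0], [0.366, 0.931, 0.0], [0.0, -0.0, -1.0]]
force: [0.7, 0.3, -0.5]
gripper_width: 0.0002
grip_force: 0.0
```

Call:
step_arm --motion '[[[-0.2, -0.2, 0], [0, 0, 0], 1], [[-0.4, -0.4, 0], [0, 0, 0], 1], [[-0.6, -0.6, 0], [0, 0, 0], 1], [[-0.8, -0.8, 0], [0, 0, 0], 1], [[-1, -1, 0], [0, 0, 0], 1]]'

```text
time_s: 2.1
eef_pos: [0.4363, 0.0154, 0.2]
tool_rot: [[-0.931, 0.366, -0.001], [0.366, 0.931, 0.0], [0.001, 0.0, -1.0]]
force: [-0.6, 0.6, -0.4]
gripper_width: 0.0
grip_force: 0.0
```

Call:
step_arm --motion '[[[-0.2, -0.2, 0], [0, 0, -0.04], 1], [[-0.4, -0.4, 0], [0, 0, -0.08], 1], [[-0.6, -0.6, 0], [0, 0, -0.12], 1], [[-0.8, -0.8, 0], [0, 0, -0.16], 1], [[-1, -1, 0], [0, 0, -0.2], 1], [[-1, -1, 0], [0, 0, -0.2], 1], [[-1, -1, 0], [0, 0, -0.2], 1]]'

```text
time_s: 2.8
eef_pos: [0.4923, -0.1132, 0.1996]
tool_rot: [[-0.969, -0.248, -0.002], [-0.248, 0.969, 0.001], [0.001, 0.002, -1.0]]
force: [-0.1, 0.2, -0.3]
gripper_width: 0.0001
grip_force: 0.0
```

Call:
step_arm --motion '[[[-0.2, -0.08, 0], [0, 0, 0], 1], [[-0.4, -0.16, 0.1], [0, 0, 0], 1], [[-0.64, -0.23, 0.3], [0, 0, 0], 1], [[-0.64, -0.23, 0.6], [0, 0, 0], 1], [[-0.64, -0.23, 0.9], [0, 0, 0], 1], [[-0.64, -0.23, 1], [0, 0, 0], 1], [[-0.64, -0.23, 1], [0, 0, 0], 1]]'

```text
time_s: 3.5
eef_pos: [0.5588, -0.118, 0.099]
tool_rot: [[-0.968, -0.251, -0.004], [-0.251, 0.968, 0.002], [0.003, 0.003, -1.0]]
force: [0.5, 0.3, -0.0]
gripper_width: 0.0001
grip_force: 0.0
```

```bash
python3 - <<'E'
from h import *
print(env.sense()["eef_pos"])
im,d=env.grab_frame("scene")
im2,d2=env.grab_frame("wrist")
a=cv2.resize(im[150:300,260:440],None,fx=3.5,fy=3.5,interpolation=cv2.INTER_CUBIC)[:,:,::-1]
cv2.imwrite("pics/s1.png",a);cv2.imwrite("pics/w1.png",im2[:,:,::-1])
E
```

```text
[ 0.55883972 -0.11799628  0.09895089]
```

View pics/s1.png

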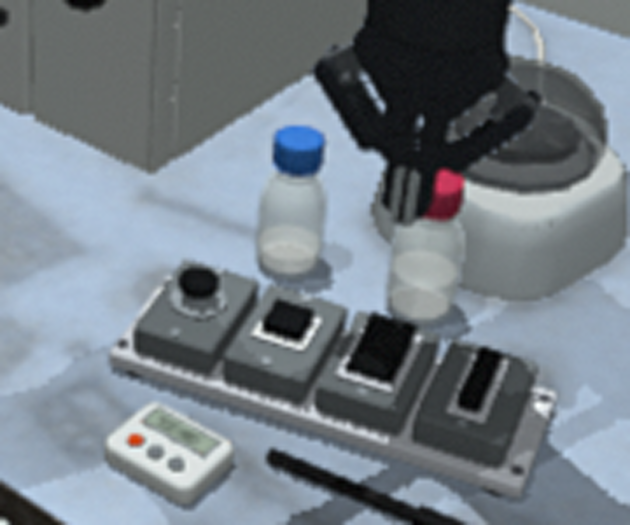

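View pics/w1.png

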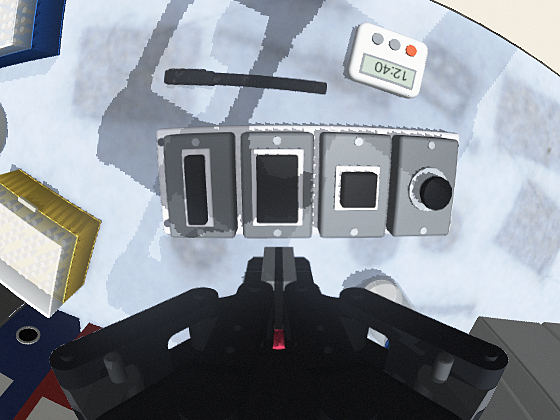

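The fingertips hang over the rocker's far end. In the wrist view the tip is at (280,250) and the rocker at (277,188), in line. The bottles are clear, so I'll press down.

Call:
step_arm --motion '[[[0, -0.02, 0.15], [0, 0, 0], 1], [[0, -0.02, 0.3], [0, 0, 0], 1], [[0, -0.02, 0.35], [0, 0, 0], 1], [[0, -0.02, 0.39], [0, 0, 0], 1], [[0, -0.02, 0.42], [0, 0, 0], 1], [[0, -0.02, 0.44], [0, 0, 0], 1], [[0, -0.02, 0.46], [0, 0, 0], 1], [[0, -0.02, 0.47], [0, 0, 0], 1], [[0, -0.02, 0.47], [0, 0, 0], 1]]'

```text
time_s: 4.5
eef_pos: [0.561, -0.1214, 0.0533]
tool_rot: [[-0.968, -0.251, -0.0], [-0.251, 0.968, 0.0], [0.0, 0.0, -1.0]]
force: [1.0, 1.1, -0.0]
gripper_width: 0.0002
grip_force: 0.0
```

Call:
step_arm --motion '[[[0, 0, 0.01], [0, 0, 0], 1], [[0, 0, 0.02], [0, 0, 0], 1], [[0, 0, 0.02], [0, 0, 0], 1]]'

```text
time_s: 4.8
eef_pos: [0.5609, -0.1213, 0.0512]
tool_rot: [[-0.968, -0.251, -0.0], [-0.251, 0.968, 0.0], [0.0, 0.0, -1.0]]
force: [-0.4, 0.9, 0.4]
gripper_width: 0.0002
grip_force: 0.0
```

Call:
step_arm --motion '[[[0, 0, 0.01], [0, 0, 0], 1], [[0, 0, 0.02], [0, 0, 0], 1], [[0, 0, 0.02], [0, 0, 0], 1]]'

```text
time_s: 5.1
eef_pos: [0.5609, -0.1213, 0.0491]
tool_rot: [[-0.968, -0.251, -0.0], [-0.251, 0.968, 0.0], [0.0, 0.0, -1.0]]
force: [-0.3, -0.3, 1.1]
gripper_width: -0.0002
grip_force: 0.0
```

```bash
python3 - <<'E'
from h import *
im2,d2=env.grab_frame("wrist"); im,d=env.grab_frame("scene")
a=cv2.resize(im2[100:310,150:460],None,fx=1.6,fy=1.6,interpolation=cv2.INTER_CUBIC)
b=cv2.resize(im[215:300,290:430],None,fx=3.5,fy=3.5,interpolation=cv2.INTER_CUBIC)
w=max(a.shape[1],b.shape[1]); p=lambda x:cv2.copyMakeBorder(x,0,0,0,w-x.shape[1],0)
o=np.vstack([p(a),p(b)])[:600]; cv2.imwrite("pics/w2.png",o[:,:,::-1])
E
```

```text
(no output)
```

View pics/w2.png

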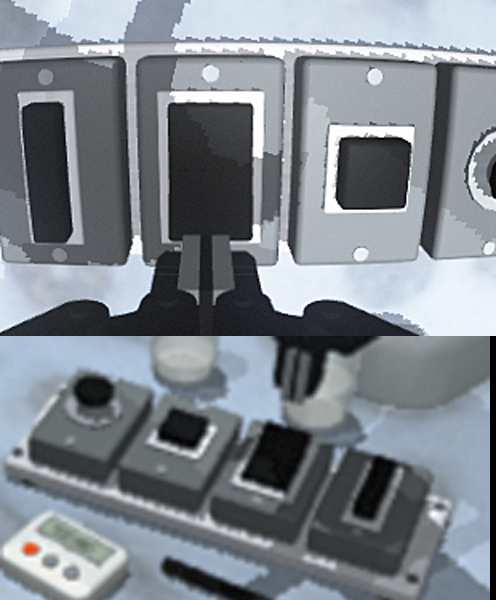

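In this view the rocker still looks unpressed, and the tip at scene pixel (374,233) seems to sit behind or above it. I'll check with projection and depth.

```bash
python3 - <<'E'
from h import *
s=env.sense(); p=s["eef_pos"]; print(s["time_s"],p,s["force"])
for n in("scene","top"):
    ci=env.camera_info(n);E=np.array(ci["extrinsics"]);f=210/np.tan(np.radians(ci["vertical_fov"])/2)
    for dz in(0,-.008):
        q=E[:3,:3]@(p+[0,0,dz])+E[:3,3]; print(n,dz,f*q[0]/q[2]+ci["cx"],f*q[1]/q[2]+ci["cy"],q[2])
    im,d=env.grab_frame(n);P=pts(n,d,ci); P0=np.load(n+".npz")["P"]
    ch=(abs(d-np.load(n+".npz")["d"])>.012)&(abs(P[...,0]-.56)<.12)&(abs(P[...,1]+.12)<.12)&(P[...,2]>.03)&(P[...,2]<.16)
    z=P[ch]
    for lo in np.arange(.03,.16,.01):
        k=z[(z[:,2]>lo)&(z[:,2]<=lo+.01)]
        if len(k)>2: print(n,lo.round(2),len(k),k.mean(0).round(3),k.min(0).round(3),k.max(0).round(3))
    if n=="scene":
        m=(P[...,2]>.03)&(P[...,2]<.075)&(im.max(-1)<50)&(abs(P[...,0]-.541)<.035)&(abs(P[...,1]+.125)<.025)
        print("rocker pts",np.c_[((P[m]-[.541,-.125,0])@[.968,.25,0]),P[m][:,2]][::8].round(4).tolist())
E
```

```text
5.2 [ 0.56096547 -0.12134755  0.04923184] [-0.29197866  0.09062188  0.78144372]
scene 0 371.7280673676568 243.40756426227261 0.9436851715254821
scene -0.008 371.2803077188197 246.31832121138677 0.9481786845728508
scene 0.03 3 [ 0.612 -0.151  0.037] [ 0.574 -0.193  0.033] [ 0.677 -0.12   0.039]
scene 0.04 6 [ 0.539 -0.144  0.043] [ 0.517 -0.196  0.04 ] [ 0.576 -0.078  0.047]
scene 0.08 22 [ 0.553 -0.126  0.087] [ 0.547 -0.136  0.08 ] [ 0.562 -0.114  0.09 ]
scene 0.09 52 [ 0.553 -0.126  0.095] [ 0.546 -0.137  0.09 ] [ 0.569 -0.112  0.1  ]
scene 0.1 61 [ 0.554 -0.127  0.105] [ 0.549 -0.138  0.1  ] [ 0.571 -0.112  0.11 ]
scene 0.11 57 [ 0.554 -0.126  0.115] [ 0.548 -0.138  0.11 ] [ 0.569 -0.112  0.12 ]
scene 0.12 79 [ 0.552 -0.126  0.126] [ 0.542 -0.154  0.12 ] [ 0.568 -0.096  0.13 ]
scene 0.13 199 [ 0.555 -0.124  0.136] [ 0.54  -0.162  0.13 ] [ 0.579 -0.087  0.14 ]
scene 0.14 153 [ 0.553 -0.123  0.145] [ 0.539 -0.171  0.14 ] [ 0.58  -0.081  0.15 ]
scene 0.15 184 [ 0.551 -0.124  0.155] [ 0.536 -0.177  0.15 ] [ 0.581 -0.075  0.16 ]
rocker pts [[0.02, 0.0539], [0.0191, 0.0551], [0.017, 0.0
[... 470 characters left out ...]
 0.0462]]
top 0 375.72597326004114 188.48295425592934 0.90432513750629
top -0.008 374.9006496360813 188.96144128082938 0.9122951431952233
top 0.03 5 [ 0.504 -0.037  0.038] [ 0.475 -0.082  0.037] [ 0.553 -0.001  0.04 ]
top 0.04 4 [ 0.565 -0.096  0.045] [ 0.515 -0.119  0.043] [ 0.679 -0.059  0.05 ]
top 0.09 3 [ 0.549 -0.116  0.094] [ 0.547 -0.116  0.091] [ 0.55  -0.114  0.099]
top 0.12 4 [ 0.546 -0.11   0.125] [ 0.544 -0.113  0.123] [ 0.548 -0.107  0.127]
top 0.13 12 [ 0.544 -0.099  0.136] [ 0.54  -0.108  0.131] [ 0.548 -0.094  0.139]
top 0.14 13 [ 0.545 -0.096  0.145] [ 0.537 -0.109  0.141] [ 0.561 -0.082  0.15 ]
top 0.15 13 [ 0.543 -0.089  0.153] [ 0.535 -0.109  0.15 ] [ 0.561 -0.078  0.159]
```

Depth puts the fingertips at z≈0.083, although the reported TCP height (0.049) would put them at 0.041. Horizontally they agree. The rocker is untouched, so I'll trust the cameras and contact force for height and keep descending carefully.

Call:
step_arm --motion '[[[0, 0, 0.05], [0, 0, 0], 1], [[0, 0, 0.1], [0, 0, 0], 1], [[0, 0, 0.15], [0, 0, 0], 1], [[0, 0, 0.2], [0, 0, 0], 1], [[0, 0, 0.2], [0, 0, 0], 1]]'

```text
time_s: 5.8
eef_pos: [0.5602, -0.1211, 0.0282]
tool_rot: [[-0.968, -0.251, -0.002], [-0.251, 0.968, 0.001], [0.002, 0.001, -1.0]]
force: [-0.3, -0.5, -0.3]
gripper_width: -0.0001
grip_force: 0.0
```

```bash
cat >> h.py <<'E'
def tip():
    s=env.sense(); p=s["eef_pos"]; n="scene"; ci=env.camera_info(n); im,d=env.grab_frame(n);P=pts(n,d,ci); d0=np.load("scene.npz")["d"]
    ch=(d0-d>.012)&(d>0)&(abs(P[...,0]-p[0])<.03)&(abs(P[...,1]-p[1])<.03)&(P[...,2]>.03)&(P[...,2]<.16)
    ch=cv2.morphologyEx(ch.astype(np.uint8),cv2.MORPH_OPEN,np.ones((3,3)))>0
    z=P[ch]; zl=np.percentile(z[:,2],1); k=z[z[:,2]<zl+.02]
    print("t",s["time_s"],"eef",p.round(4),"F",s["force"].round(1),"tip z",zl.round(4),"xy",k.min(0)[:2].round(3),k.max(0)[:2].round(3))
    return im,d,P
def ctl(P,im,cx,cy):
    m=(P[...,2]>.03)&(P[...,2]<.065)&(im.max(-1)<50)&(abs(P[...,0]-cx)<.035)&(abs(P[...,1]-cy)<.025)
    q=P[m]; a=(q-[cx,cy,0])@[.968,.25,0]
    for lo in range(-30,30,5):
        k=(a>lo/1e3)&(a<=lo/1e3+.005)
        if k.sum()>2: print(lo,k.sum(),np.median(q[k,2]).round(4))
E
python3 - <<'E'
from h import *
im,d,P=tip(); ctl(P,im,.541,-.125)
E
```

```text
t 5.8 eef [ 0.5602 -0.1211  0.0282] F [-0.3 -0.5 -0.3] tip z 0.0665 xy [ 0.546 -0.138] [ 0.569 -0.11 ]
-25 24 0.046
-20 20 0.0468
-15 20 0.0465
-10 20 0.0462
-5 18 0.0467
0 25 0.0468
5 33 0.0488
10 27 0.051
15 32 0.0522
20 8 0.0537
```

Call:
step_arm --motion '[[[0, 0, 0.04], [0, 0, 0], 1], [[0, 0, 0.07], [0, 0, 0], 1], [[0, 0, 0.1], [0, 0, 0], 1], [[0, 0, 0.12], [0, 0, 0], 1], [[0, 0, 0.12], [0, 0, 0], 1]]'

```text
time_s: 6.35
eef_pos: [0.5621, -0.1215, 0.0176]
tool_rot: [[-0.968, -0.251, 0.002], [-0.251, 0.968, -0.0], [-0.002, -0.001, -1.0]]
force: [1.7, 0.7, 2.4]
gripper_width: -0.0001
grip_force: 1.3
```

Call:
step_arm --motion '[[[0, 0, 0.015], [0, 0, 0], 1], [[0, 0, 0.03], [0, 0, 0], 1], [[0, 0, 0.03], [0, 0, 0], 1]]'

```text
time_s: 6.65
eef_pos: [0.5612, -0.1216, 0.0142]
tool_rot: [[-0.968, -0.251, 0.0], [-0.251, 0.968, -0.0], [-0.0, -0.001, -1.0]]
force: [2.5, 0.0, 3.4]
gripper_width: 0.0001
grip_force: 1.4
```

```bash
python3 - <<'E'
from h import *
im,d,P=tip(); ctl(P,im,.541,-.125)
E
```

```text
t 6.65 eef [ 0.5612 -0.1216  0.0142] F [2.5 0.  3.4] tip z 0.0648 xy [ 0.547 -0.138] [ 0.571 -0.111]
-25 17 0.054
-20 21 0.0542
-15 9 0.0519
-10 11 0.0502
-5 10 0.0478
0 13 0.0461
5 25 0.0464
10 35 0.0537
15 11 0.0468
20 3 0.0457
```

It is tipping, since the near half has risen. I'll press until it hits the stop.

Call:
step_arm --motion '[[[0, 0, 0.01], [0, 0, 0], 1], [[0, 0, 0.02], [0, 0, 0], 1], [[0, 0, 0.03], [0, 0, 0], 1], [[0, 0, 0.03], [0, 0, 0], 1]]'

```text
time_s: 7.1
eef_pos: [0.5612, -0.1217, 0.0138]
tool_rot: [[-0.968, -0.251, 0.001], [-0.251, 0.968, -0.001], [-0.001, -0.001, -1.0]]
force: [-1.3, 0.6, 18.8]
gripper_width: -0.0002
grip_force: 9.2
```

The hard stop is reached at 18.8 N: the face at 45 mm corresponds to TCP z=0.014, so the tip sits about 31 mm above the reported TCP. I'll lift and move over to the plunger.

Call:
step_arm --motion '[[[0, 0, -0.15], [0, 0, 0], 1], [[0, 0, -0.35], [0, 0, 0], 1], [[0, 0, -0.5], [0, 0, 0], 1], [[0.05, 0.3, -0.5], [0, 0, 0], 1], [[0.1, 0.6, -0.5], [0, 0, 0], 1], [[0.15, 0.9, -0.5], [0, 0, 0], 1], [[0.2, 1, -0.5], [0, 0, 0], 1], [[0.2, 1, -0.5], [0, 0, 0], 1]]'

```text
time_s: 7.9
eef_pos: [0.5138, -0.0286, 0.0606]
tool_rot: [[-0.967, -0.253, -0.004], [-0.253, 0.967, 0.0], [0.004, 0.001, -1.0]]
force: [0.0, 0.1, -0.9]
gripper_width: -0.0001
grip_force: 0.0
```

Call:
step_arm --motion '[[[0, 0.1, 0], [0, 0, 0], 1], [[0.01, 0.22, 0], [0, 0, 0], 1], [[0.01, 0.22, 0], [0, 0, 0], 1]]'

```text
time_s: 8.2
eef_pos: [0.5094, -0.0077, 0.0611]
tool_rot: [[-0.968, -0.251, -0.001], [-0.251, 0.968, 0.001], [0.001, 0.001, -1.0]]
force: [0.0, 0.4, 0.1]
gripper_width: -0.0
grip_force: 0.0
```

```bash
python3 - <<'E'
from h import *
im,d,P=tip(); ctl(P,im,.541,-.125)
print("plunger");ctl(P,im,.5105,-.009)
im2,_=env.grab_frame("wrist")
a=cv2.resize(im2[100:310,150:460],None,fx=1.6,fy=1.6)
b=cv2.resize(im[180:300,290:430],None,fx=2,fy=2); b=cv2.copyMakeBorder(b,0,0,0,a.shape[1]-b.shape[1],0)
cv2.imwrite("pics/p1.png",np.vstack([a,b])[:,:,::-1])
E
```

```text
t 8.2 eef [ 0.5094 -0.0077  0.0611] F [0.  0.4 0.1] tip z 0.0966 xy [ 0.495 -0.025] [0.52  0.003]
-25 19 0.0539
-20 15 0.0539
-15 10 0.0526
-10 13 0.0508
-5 12 0.0482
0 12 0.0468
5 20 0.0461
10 14 0.0459
15 20 0.0461
20 17 0.0463
plunger
-15 7 0.0556
-10 20 0.0578
-5 20 0.058
0 15 0.0589
5 12 0.0587
```

View pics/p1.png

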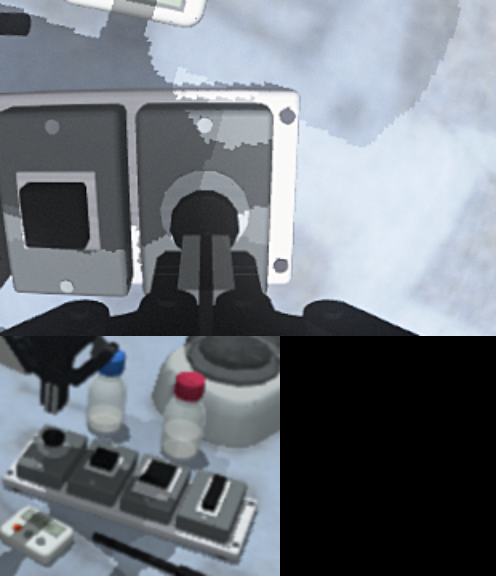

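The rocker is over and staying: far half level, near half up. The fingertips are centred over the plunger, so I'll press it in.

Call:
step_arm --motion '[[[0, 0, 0.1], [0, 0, 0], 1], [[0, 0, 0.2], [0, 0, 0], 1], [[0, 0, 0.28], [0, 0, 0], 1], [[0, 0, 0.33], [0, 0, 0], 1], [[0, 0, 0.37], [0, 0, 0], 1], [[0, 0, 0.41], [0, 0, 0], 1], [[0, 0, 0.44], [0, 0, 0], 1], [[0, 0, 0.46], [0, 0, 0], 1], [[0, 0, 0.46], [0, 0, 0], 1]]'

```text
time_s: 9.2
eef_pos: [0.5094, -0.0086, 0.016]
tool_rot: [[-0.968, -0.251, -0.001], [-0.251, 0.968, -0.0], [0.001, 0.0, -1.0]]
force: [-4.3, 0.0, 7.6]
gripper_width: 0.0001
grip_force: 4.3
```

Call:
step_arm --motion '[[[0, 0, 0.01], [0, 0, 0], 1], [[0, 0, 0.02], [0, 0, 0], 1], [[0, 0, 0.02], [0, 0, 0], 1], [[0, 0, 0.02], [0, 0, 0], 1]]'

```text
time_s: 9.6
eef_pos: [0.5095, -0.0086, 0.0158]
tool_rot: [[-0.968, -0.251, 0.0], [-0.251, 0.968, -0.0], [0.0, -0.0, -1.0]]
force: [-7.1, 0.2, 22.9]
gripper_width: -0.0
grip_force: 11.3
```

The plunger is in against its stop at 22.9 N. I'll lift and move to the bar key, 180 mm along −y.

Call:
step_arm --motion '[[[0, 0, -0.15], [0, 0, 0], 1], [[0, 0, -0.35], [0, 0, 0], 1], [[0, 0, -0.5], [0, 0, 0], 1], [[0, -0.3, -0.5], [0, 0, 0], 1], [[0, -0.6, -0.5], [0, 0, 0], 1], [[0, -0.9, -0.5], [0, 0, 0], 1], [[0, -0.9, -0.5], [0, 0, 0], 1]]'

```text
time_s: 10.3
eef_pos: [0.5354, -0.0992, 0.0635]
tool_rot: [[-0.969, -0.248, 0.004], [-0.248, 0.969, -0.002], [-0.004, -0.003, -1.0]]
force: [0.9, 0.0, -0.4]
gripper_width: -0.0
grip_force: 0.0
```

Call:
step_arm --motion '[[[0, -0.3, 0], [0, 0, 0], 1], [[0, -0.6, 0], [0, 0, 0], 1], [[0, -0.9, 0], [0, 0, 0], 1], [[0, -0.9, 0], [0, 0, 0], 1], [[0, -0.9, 0], [0, 0, 0], 1]]'

```text
time_s: 10.8
eef_pos: [0.5552, -0.1824, 0.0629]
tool_rot: [[-0.968, -0.25, -0.0], [-0.25, 0.968, 0.001], [-0.0, 0.001, -1.0]]
force: [0.2, 0.3, -0.0]
gripper_width: -0.0002
grip_force: 0.0
```

```bash
python3 - <<'E'
from h import *
im,d,P=tip(); ctl(P,im,.541,-.125)
print("plunger");ctl(P,im,.5105,-.009)
im2,_=env.grab_frame("wrist")
a=cv2.resize(im2[100:310,150:460],None,fx=1.6,fy=1.6)
b=cv2.resize(im[180:300,290:430],None,fx=2,fy=2); b=cv2.copyMakeBorder(b,0,0,0,a.shape[1]-b.shape[1],0)
cv2.imwrite("pics/b1.png",np.vstack([a,b])[:,:,::-1])
E
```

```text
t 10.8 eef [ 0.5552 -0.1824  0.0629] F [ 0.2  0.3 -0. ] tip z 0.0991 xy [ 0.541 -0.199] [ 0.564 -0.173]
-25 25 0.0545
-20 12 0.0541
-15 10 0.0527
-10 9 0.0506
-5 7 0.0484
0 18 0.0464
5 18 0.047
10 15 0.0463
15 19 0.0459
20 17 0.0458
plunger
-15 3 0.0462
-10 19 0.0478
-5 14 0.0485
0 11 0.0481
5 12 0.0479
10 4 0.0478
```

View pics/b1.png

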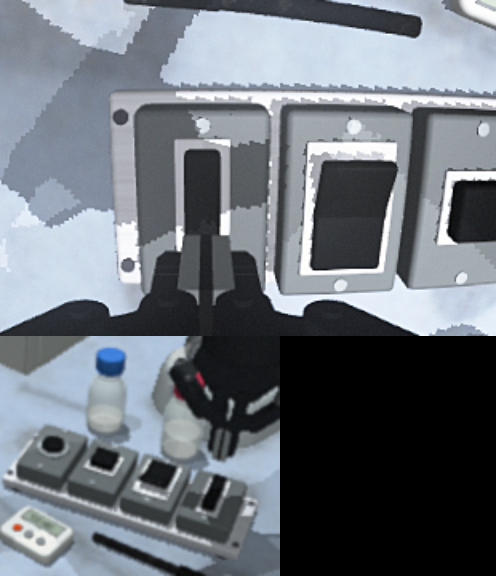

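The plunger is at 47–48 mm (in) and the rocker is still over. The fingertips are lined up on the bar key, so I'll press and hold it.

Call:
step_arm --motion '[[[0, 0, 0.12], [0, 0, 0], 1], [[0, 0, 0.24], [0, 0, 0], 1], [[0, 0, 0.36], [0, 0, 0], 1], [[0, 0, 0.41], [0, 0, 0], 1], [[0, 0, 0.44], [0, 0, 0], 1], [[0, 0, 0.47], [0, 0, 0], 1], [[0, 0, 0.5], [0, 0, 0], 1], [[0, 0, 0.52], [0, 0, 0], 1], [[0, 0, 0.53], [0, 0, 0], 1], [[0, 0, 0.53], [0, 0, 0], 1]]'

```text
time_s: 11.9
eef_pos: [0.5546, -0.1824, 0.0128]
tool_rot: [[-0.968, -0.251, -0.0], [-0.251, 0.968, 0.0], [0.0, 0.0, -1.0]]
force: [-5.9, 2.9, 17.1]
gripper_width: -0.0
grip_force: 8.5
```

Call:
step_arm --motion '[[[0, 0, 0.01], [0, 0, 0], 1], [[0, 0, 0.01], [0, 0, 0], 1], [[0, 0, 0.01], [0, 0, 0], 1], [[0, 0, 0.01], [0, 0, 0], 1], [[0, 0, 0.01], [0, 0, 0], 1]]'

```text
time_s: 12.4
eef_pos: [0.5547, -0.1824, 0.0127]
tool_rot: [[-0.968, -0.251, 0.0], [-0.251, 0.968, 0.0], [-0.0, -0.0, -1.0]]
force: [-7.1, 3.7, 22.5]
gripper_width: 0.0003
grip_force: 11.0
```

```bash
python3 - <<'E'
from h import *
im,d,P=tip(); ctl(P,im,.5105,-.009); s=env.sense(); print(s["force"])
print(env.job_done())
E
```

```text
t 12.4 eef [ 0.5547 -0.1824  0.0127] F [-7.1  3.7 22.5] tip z 0.0581 xy [ 0.542 -0.199] [ 0.562 -0.172]
-15 5 0.0486
-10 14 0.0485
-5 19 0.048
0 12 0.0484
5 9 0.0484
10 4 0.0474
[-7.03214725  3.80514565 22.06410354]
the job is handed in; nothing more can be done
None
```

The job is handed in at 12.4 s, no verdict returned: rocker tipped over, plunger in, bar key held down at about 22 N, square key never touched; fingertips sat about 31 mm above the reported TCP, not 8 mm beyond it as specified, so I set heights by camera depth and contact force.

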